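Set up the ink-mixing station

TASK

Set up the ink-mixing station, everything upright and standing freely: put the tall tub on the bench midway between the scale and the wide black-lidded jar, in line with them, and stack the squat tub centrally on top of it. Move the little pigment bottle off the scale to directly in front of the wide jar (square to the row, on the side to which the scale's display faces, centred on the jar), leaving a gap of about 3 cm to the jar, and stand the open cup in the middle of the cleared pan. Tip nothing over, and leave the white bottle where it is.

Things in the scene. Friction and masses are not known exactly. Their poses are not given: they have to be found in the camera images.
- tall_tub: Tall tub: closed round tub with white snap lid and red-brown wall, standing at one side of the row, 101 mm tall, 72 mm across the lid collar, narrower at the foot; loose. Origin at the centre of its underside, z up. Grasp across the upper wall about 65 mm above the foot (about 64 mm wide). The lid is recessed: a tub on top has its foot 95 mm above this origin.
- squat_tub: Squat tub: closed round tub with white snap lid and yellow-brown wall, like the tall one but only 53 mm tall, 68 mm across the collar, narrower at the foot; loose. Origin at the centre of its underside, z up. Grasp across the collar, TCP about 35 mm above the foot (about 62 mm wide).
- open_cup: Open cup: empty round white cup without lid, 80 mm tall, 65 mm across the rim, narrower at the foot, wall about 3 mm; loose. Origin at the centre of its underside, z up. Grasp across the outside about 55 mm above the foot (about 62 mm wide).
- pigment_bottle: Pigment bottle: small round bottle with black screw cap, 42 mm in diameter, 97 mm tall; loose. Origin at the centre of its underside, z up. Grasp round the body about 45 mm above the foot. Stands on the scale's pan at the start.
- scale: Grey bench scale, fixed. Origin on the bench under the centre of its steel pan (140 mm square, flat top 45 mm up). Housing 150 mm wide (y), x from -115 to +75 mm; display and buttons at its front, its own -x, roughly towards the robot. The wide jar stands to its left or right, along its y axis, centres 290 mm apart.
- wide_jar: Wide jar: wide white round jar with black ribbed screw lid, 142 mm in diameter, 135 mm tall, fixed. Origin on the bench under its centre; axes parallel to the scale's, so its -x is its front. With a 30 mm gap the pigment bottle's centre is 122 mm from the jar's centre.
- white_bottle: White bottle (bystander): round white bottle with a screw cap, 77 mm in diameter, 150 mm tall, loose. Origin at the centre of its underside. Leave alone.

How it is judged:
By the outcome, as a careful person would: the job done as asked, in the order asked, and still so for the second after the job is handed in, with the robot touching nothing.
It also fails if it takes over 122 s, if anything falls off the work surface, if the arm or the gripper's body presses on something with over 40 N, if the wrist force passes 120 N, or if a joint passes its speed limit or range.

ROBOT

A 6-joint arm with a two-finger parallel gripper is mounted at the origin on a cart in front of the work surface, level with it; the furniture and walls round the work are solid. World frame = base frame: x ahead of the robot, y to its left, z up, the work surface at z = 0. Lengths are in mm, angles in rad, forces in N, time in s.
With the tool pointing down it reaches from about 275 to 1000 mm from the base axis. Payload 8.4 kg.
Tool frame: the origin (TCP) lies between the finger pads, 19 mm behind the fingertips; this is the grasp point; z points along the fingers, y is the line along which they close (so a half turn about z gives the same grasp; the last joint's range is limited). The gripper opens to 85 mm and grips with 20 to 120 N. Pads are 22 mm wide; open, the fingers measure 114 mm over their backs; the gripper's body (76 mm by 85 mm) begins 54 mm behind the grasp point. The pads swing forward as they close: fully open they stand 13 mm farther back than shut.
Start: joints at [-1.333, 0.353, 1.633, -0, 1.155, -0.002], TCP at [148.441, -607.119, 249.981] pointing down, gripper open.
Joint ranges: [-2.63, 2.63], [-0.92, 2.1], [0.06, 2.66], [-1.3, 4.44], [0, 2.69], [-3.02, 3.02]. Speed limits (rad/s): [2.22, 2.22, 2.79, 3.14, 3.14, 3.14].

INTERFACE

Orientations are given as [roll, pitch, yaw] about the fixed x, y, z axes, in that order (R = Rz(yaw) Ry(pitch) Rx(roll)).
In Python, from rig import sensors, grab_frame, camera_params, order gives the robot as it stands. The module is installed in compiled form; this text tells all that it offers.
- The arm moves only by the tool move_arm, never from a script. Its argument "motion" is a list of rows, each a list of 7 numbers: the turn, a rotation vector about the tool's x, y, z in a scale on which 1.0 is 180 degrees, then the shift along the tool's x, y, z in a scale on which 1.0 is 0.5 m, then the finger opening in m, from 0 to 0.0854. A call has 1 to 8 rows; each row is the pose to reach, as a shift and turn from the pose commanded when the call began, along the tool's axes at that moment; what a row does not reach only later rows make up. A row lasts 1/8 s, in which the tool goes at most 62.5 mm and 10.7 degrees, less where a joint would pass 70% of its speed; a pose out of reach is approached as far as the arm can. A call with a gripper value outside its range is refused whole. The fingers move at their own pace and stop on an object; "grip_force" is the grip in N (left out, the last holds). Time passes only in rows, so rows that repeat a pose let the fingers close. It gives the time, the measured TCP pose, the force, the opening and the grip force at its end, in the units of the state.
- sensors.sense(): the state, without advancing time (a new reading comes with each control period).
- grab_frame(name): name is "scene" or "top"; returns (picture, depth): 420x560x3 uint8, red, green, blue; 420x560 float32, mm along the optical axis (not along the pixel's ray), 0 where there is no reading.
- camera_params(name): a dict with "camera_matrix" (3x3 intrinsics, pixels), "k1" (the pictures are not rectified: a ray, as slopes to the right and down, at radius r is drawn at 1 + k1 r^2 times it, then the intrinsics apply), "world_from_camera" (4x4, takes a point from camera to world coordinates). Camera axes: x right, y down, z forward; pixel columns grow to the right and rows downward; lengths in mm; the calibration is good to about 2 mm. A picture is of the moment at which its call begins. camera_params takes no time and is no camera call.
- order.sign_off(): hands the job in; it is judged then, once.
The state is a dict: "clock": time; "qpos": joint angles; "qvel": joint speeds; "joint_efforts": joint torques, N m; "eef_pos": TCP position; "tcp_rot": TCP orientation; "contact_force": force on the tool from outside, world axes, zero at the start; "wrist_torque": the same for the moment, N m; "opening": opening from 0.0 (shut) to 1.0 (fully open); "grasp_force": force on a finger pad.
Only numpy, scipy, OpenCV 4.12 (cv2) and the standard library are available. Lean on these libraries where they do the work, as an engineer would, in place of code of your own. Each camera call takes 0.05 s, during which the arm holds its last target. There are 200 camera calls.

## Working session

There is one attempt and no reset: what is moved stays moved. The work goes in short steps, Python scripts to look and compute and a tool call to move; the robot and the scene stay as the last step left them, time stands still between calls to the robot, and variables do not carry over. Pictures are saved under pics/ and viewed, at most 14 in all, crops included, and the job is handed in when it is done.

Besides the shell and the picture viewer there is one more tool, called after "Request:" as name(argument=value, ...) on one line, values as JSON. move_arm: Moves the arm, as the interface text tells. Its arguments: {"type":"object","properties":{"motion":{"type":"array","items":{"type":"array","items":{"type":"number"}}},"grip_force":{"type":"number"}},"required":["motion"]}

```bash
mkdir -p pics
python3 - <<'E'
from rig import *
import cv2,numpy as np
np.set_printoptions(precision=4,suppress=True)
for n in("scene","top"):
    p,d=grab_frame(n); cv2.imwrite(f"pics/{n}0.png",p[:,:,::-1]); np.savez(f"{n}0.npz",p=p,d=d)
    print(n,camera_params(n))
print(sensors.sense())
E
```

```text
scene {'camera_matrix': array([[408.1131,   0.    , 283.5477],
       [  0.    , 408.1131, 212.2903],
       [  0.    ,   0.    ,   1.    ]]), 'k1': -0.013874129120150423, 'world_from_camera': array([[  -0.531 ,   -0.6322,    0.5642, -234.0078],
       [  -0.8474,    0.3957,   -0.3541,  468.2032],
       [   0.0006,   -0.6661,   -0.7459, 1059.5161],
       [   0.    ,    0.    ,    0.    ,    1.    ]])}
top {'camera_matrix': array([[492.7139,   0.    , 275.1536],
       [  0.    , 492.7139, 205.2053],
       [  0.    ,   0.    ,   1.    ]]), 'k1': -0.10665431166793513, 'world_from_camera': array([[   0.0178,   -0.9894,    0.144 ,  352.1272],
       [  -0.9998,   -0.0185,   -0.0036,   18.9614],
       [   0.0063,   -0.1439,   -0.9896, 1339.7195],
       [   0.    ,    0.    ,    0.    ,    1.    ]])}
{'clock': 0.1, 'qpos': array([-1.3334,  0.3536,  1.6341,  0.    ,  1.1553, -0.0024]), 'qvel': array([-0.0002, -0.0027, -0.0023, -0.0011,  0.0021,  0.001 ]), 'joint_efforts': array([ -0.0003, -60.6358, -34.2821,  -0.0001,   0.004 ,  -0.    ]), 'eef_pos': array([ 148.3609, -606.7038,  249.3152]), 'tcp_rot': array([-3.1403, -0.    ,  0.2398]), 'contact_force': array([-0.4187,  0.7439,  0.2093]), 'wrist_torque': array([ 0.0244, -0.0478,  0.0461]), 'grasp_force': 0.0, 'opening': 0.9973438014493132}
```

View pics/scene0.png

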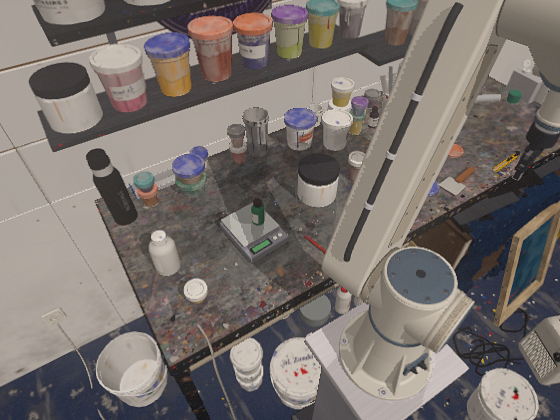

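View pics/top0.png

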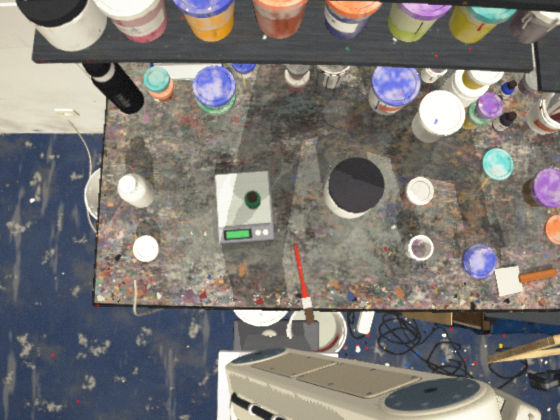

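Scene view: scale with pigment bottle (258,215), wide jar (318,180), white bottle (165,253), a white-lidded tub (195,290). Top view: scale (245,205), jar (356,187), round candidates (146,249), (420,190), (420,247), and a red brush (300,280). I'll zoom in on both.

```bash
cat > h.py <<'E'
import numpy as np,cv2
from rig import *
def load(n,i): 
    z=np.load(f"{n}{i}.npz"); return z['p'],z['d']
def snap(n,i):
    p,d=grab_frame(n); np.savez(f"{n}{i}.npz",p=p,d=d); cv2.imwrite(f"pics/{n}{i}.png",p[:,:,::-1]); return p,d
def rays(n,uv):
    c=camera_params(n);K=c['camera_matrix'];T=c['world_from_camera']
    uv=np.atleast_2d(np.asarray(uv,float))
    x=cv2.undistortPoints(uv.reshape(-1,1,2),K,np.array([c['k1'],0,0,0.])).reshape(-1,2)
    return T[:3,3],np.c_[x,np.ones(len(x))]@T[:3,:3].T
def plane(n,uv,z):
    o,r=rays(n,uv); return o+r*((z-o[2])/r[:,2])[:,None]
def cloud(n,d):
    v,u=np.mgrid[:420,:560]; o,r=rays(n,np.c_[u.ravel(),v.ravel()])
    P=o+r*d.reshape(-1,1); P[d.ravel()==0]=np.nan
    return P.reshape(420,560,3)
E
python3 - <<'E'
from h import *
p,d=load("top",0)
c=cv2.resize(p[140:320,90:490],None,fx=2,fy=2,interpolation=3)
cv2.imwrite("pics/t1.png",c[:,:,::-1])
P=cloud("top",d)
for n,(u,v) in dict(tubL=(146,249),A=(420,190),B=(420,247),jar=(356,187),pb=(253,199),wb=(130,185),bench=(180,260),pan=(240,190)).items():
    q=P[v-6:v+7,u-6:u+7].reshape(-1,3); print(n,np.nanmedian(q,0).round(1),np.nanmin(q[:,2]).round(),np.nanmax(q[:,2]).round())
E
```

```text
tubL [417.2 352.1  48. ] 41.0 55.0
A [ 580.1 -360.8   95.7] 90.0 101.0
B [ 435.6 -372.2   44.3] 37.0 58.0
jar [ 577.1 -186.3  134.7] 128.0 141.0
pb [542.6  69.6 129.7] 51.0 147.0
wb [569.2 374.7 148. ] 120.0 154.0
bench [ 3.919e+02  2.697e+02 -1.000e-01] -7.0 12.0
pan [579.8 108.7  45.4] 36.0 114.0
```

View pics/t1.png

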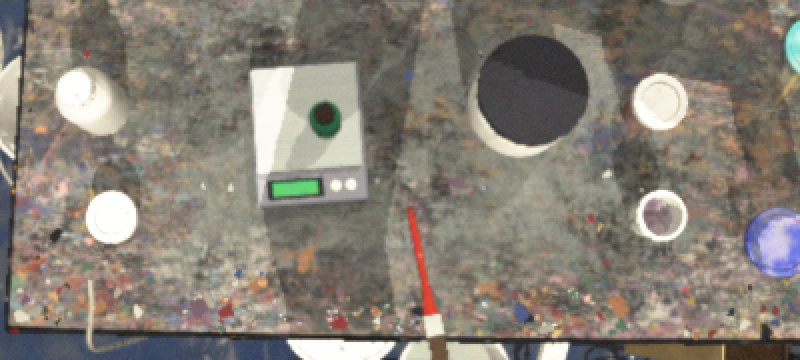

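Crop: squat tub (110,217), tall tub (660,100), open cup (662,215), pigment bottle on pan (325,118), jar lid (532,88), and a red brush (420,260), clear of both target places. Next I'll measure.

```bash
cat >> h.py <<'E'
def comp(m,seed):
    n,l,s,c=cv2.connectedComponentsWithStats(m.astype(np.uint8))
    v,u=np.nonzero(m); 
    k=np.argmin(np.hypot(u-seed[0],v-seed[1])); return l==l[v[k],u[k]]
def circ(pts):
    A=np.c_[2*pts,np.ones(len(pts))]; s=np.linalg.lstsq(A,(pts**2).sum(1),rcond=None)[0]
    return s[0],s[1],np.sqrt(s[2]+s[0]**2+s[1]**2)
def topface(n,p,d,seed,z,color,zb=14,rad=70):
    P=cloud(n,d); v,u=np.mgrid[:420,:560]
    hsv=cv2.cvtColor(p,cv2.COLOR_RGB2HSV); 
    cm={'w':(hsv[...,1]<60)&(hsv[...,2]>140),'k':(hsv[...,2]<95),'any':hsv[...,2]>=0}[color]
    m=cm&(np.abs(P[...,2]-z)<zb)&(np.hypot(u-seed[0],v-seed[1])<rad)
    m=comp(m,seed); m=cv2.morphologyEx(m.astype(np.uint8),cv2.MORPH_CLOSE,np.ones((5,5)))
    c=max(cv2.findContours(m,0,1)[0],key=cv2.contourArea); c=cv2.convexHull(c).reshape(-1,2).astype(float)
    q=plane(n,c,z)[:,:2]; (ex,er)=cv2.minEnclosingCircle(q.astype(np.float32))
    e=cv2.fitEllipse(c.astype(np.float32))
    return np.round([*circ(q),*ex,er,*e[0],np.nanmedian(P[...,2][m>0])],1)
E
python3 - <<'E'
from h import *
p,d=load("top",0)
S=dict(squat=((146,249),53,'w'),tall=((420,190),101,'w'),cup=((412,247),80,'w'),jar=((356,187),135,'k'),pb=((252,197),142,'any'),wb=((127,185),150,'w'))
for k,(s,z,c) in S.items(): print(k,topface("top",p,d,s,z,c,14,45))
P=cloud("top",d)
z=P[...,2]; v,u=np.mgrid[:420,:560]
reg=(abs(u-245)<40)&(abs(v-205)<50)
m=(reg&(z>25)).astype(np.uint8); m=cv2.morphologyEx(m,cv2.MORPH_OPEN,np.ones((3,3)))
c=max(cv2.findContours(m,0,1)[0],key=cv2.contourArea).reshape(-1,2)
q=plane("top",c,45)[:,:2].astype(np.float32); r=cv2.minAreaRect(q);print("scale",r,cv2.boxPoints(r))
for y in range(170,248,6): print(y,np.nanmedian(z[y,225:240]).round(1),p[y,232])
sc,ds=load("scene",0)
print('scene')
for k,(s,zz,c) in dict(squat=((195,288),53,'w'),tall=((356,156),101,'w'),jar=((318,165),135,'k'),pb=((258,203),142,'any')).items(): print(k,topface("scene",sc,ds,s,zz,c,14,35))
E
```

```text
squat [419.6 352.3  34.1 419.2 351.9  34.9 145.5 248.   50.1]
tall [ 577.4 -357.7   36.3  577.9 -357.3   37.   419.6  190.7   97.2]
cup [ 432.8 -362.    32.9  433.1 -361.9   33.6  420.1  247.2   78. ]
jar [ 584.2 -186.6   69.4  584.1 -186.4   70.2  356.   184.4  133.6]
pb [546.1  72.   12.8 545.9  71.9  13.3 252.  196.9 140.3]
wb [571.7 381.7  21.8 572.5 381.2  22.6 127.3 183.9 148.6]
scale ((534.8573608398438, 96.74604797363281), (187.58702087402344, 147.9554443359375), 5.426388740539551) [[434.48834  161.52249 ]
 [448.48004   14.230099]
 [635.2264    31.969604]
 [621.2347   179.262   ]]
170 0.8 [102  94  88]
176 46.4 [243 243 231]
182 46.1 [243 244 231]
188 45.3 [246 247 236]
194 46.1 [245 245 234]
200 45.4 [215 218 196]
206 44.9 [215 213 196]
212 44.6 [211 214 194]
218 44.6 [210 213 193]
224 45.0 [202 201 184]
230 32.6 [ 83 106  83]
236 33.2 [103 214 120]
242 31.7 [123 122 121]
scene
squat [412.4 358.3  34.9 412.9 360.   36.8 195.  289.5  49.1]
tall [ 572.7 -347.    35.4  570.6 -346.6   41.6  356.4  158.    95.8]
jar [ 575.6 -178.7   72.   575.8 -178.    74.6  318.5  167.8  131.8]
pb [539.3  79.4  15.5 538.8  79.   17.5 257.  202.1 138.9]
```

Run:
```python
from h import *
for n,s in(("top",(245,200)),("scene",(250,222))):
    p,d=load(n,0); P=cloud(n,d); v,u=np.mgrid[:420,:560]
    d2=cv2.medianBlur(d,5); z=cloud(n,d2)[...,2]
    for lo in(36,40):
        m=(z>lo)&(np.hypot(u-s[0],v-s[1])<60); m=cv2.morphologyEx(m.astype(np.uint8),cv2.MORPH_OPEN,np.ones((5,5)))
        # exclude things taller than pan (bottle) by only hull afterwards
        m=comp(m>0,s)&(z<60)
        c=max(cv2.findContours(m.astype(np.uint8),0,1)[0],key=cv2.contourArea).reshape(-1,2)
        q=plane(n,c,45)[:,:2].astype(np.float32); r=cv2.minAreaRect(q); print(n,lo,r)
    # raw-depth check of jar lid and tub lid mean points, same surface pts seen by both
    S={'top':dict(squat=(146,249),tall=(420,190),jar=(356,184)),'scene':dict(squat=(195,288),tall=(358,157),jar=(318,166))}[n]
# two-view triangulation of lid ellipse centres (hand-checked tops)
import itertools
def tri(a,b):
    o1,r1=rays("top",a);o2,r2=rays("scene",b); r1=r1[0];r2=r2[0]
    A=np.c_[r1,-r2]; t=np.linalg.lstsq(A,o2-o1,rcond=None)[0]; x=o1+t[0]*r1;y=o2+t[1]*r2
    return (x+y)/2,np.linalg.norm(x-y)
for k,a,b in(("squat",(145.5,248),(195,289.5)),("tall",(419.6,190.7),(356.4,158)),("jar",(356,184.4),(318.5,167.8)),("pb",(252,196.9),(257,202.1))): print(k,tri(a,b))
p,_=load("scene",0)
c=cv2.resize(p[120:310,140:380],None,fx=3,fy=3,interpolation=cv2.INTER_NEAREST);cv2.imwrite("pics/s1.png",c[:,:,::-1])
```

```text
top 36 ((556.8140258789062, 99.43775177001953), (140.3616180419922, 140.2366943359375), 5.361115455627441)
top 40 ((557.1156005859375, 99.52381896972656), (139.50721740722656, 140.06114196777344), 5.207941055297852)
scene 36 ((552.7965087890625, 105.43378448486328), (143.0795135498047, 141.88331604003906), 6.066195964813232)
scene 40 ((554.5047607421875, 104.57901000976562), (139.86282348632812, 139.82229614257812), 6.066195964813232)
squat (array([420.58820167, 356.48406692,  38.99282483]), np.float64(1.2561545828135747))
tall (array([ 581.20469287, -358.4333675 ,   89.64377324]), np.float64(6.604162524658147))
jar (array([ 587.04078229, -188.75942522,  118.65811448]), np.float64(0.8664644903717893))
pb (array([548.67665687,  73.5082558 , 129.69799193]), np.float64(2.4830927263037723))
```

View pics/s1.png

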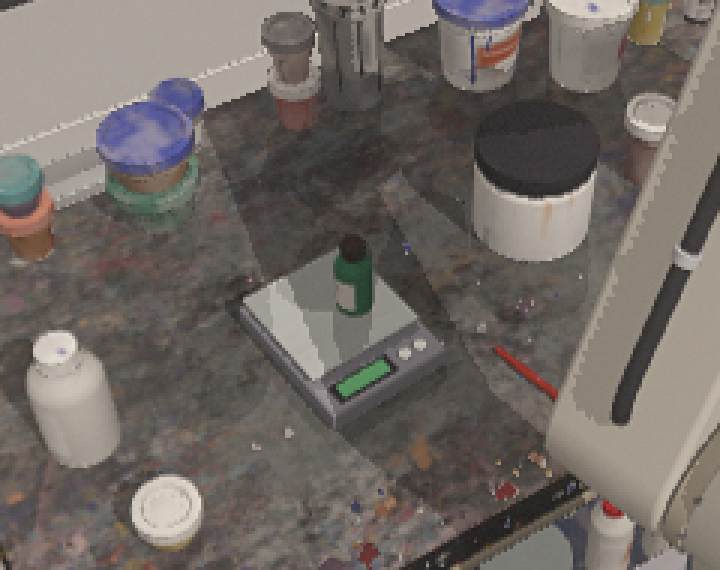

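Crop: scale pan centre about (345,310), pigment bottle (355,280), jar lid (538,135), squat tub (167,510), tall tub (650,130); nothing is near the two placing spots. I'll use the top camera as the reference, since its row length and angle agree with the text.

```bash
cat >> h.py <<'E'
from scipy.spatial.transform import Rotation as R
def go(x,y,z,yaw):
    s=sensors.sense(); R0=R.from_euler('xyz',s['tcp_rot']); R1=R.from_euler('xyz',[np.pi,0,yaw])
    print('turn',(R0.inv()*R1).as_rotvec().round(4),'shift',(R0.inv().apply(np.array([x,y,z])-s['eef_pos'])/1000).round(4))
E
python3 - <<'E'
from h import *
p,d=load("top",0);P=cloud("top",d)
for u in(250,350,450): print(P[40:75:5,u].round(0).tolist())
go(577.5,-357.5,250,1.664)
E
```

```text
[[836.0, 74.0, 389.0], [826.0, 74.0, 387.0], [815.0, 73.0, 387.0], [803.0, 73.0, 387.0], [792.0, 73.0, 388.0], [919.0, 90.0, 80.0], [906.0, 89.0, 78.0]]
[[842.0, -135.0, 388.0], [831.0, -135.0, 387.0], [818.0, -134.0, 390.0], [808.0, -134.0, 387.0], [798.0, -134.0, 385.0], [793.0, -136.0, 371.0], [946.0, -196.0, 1.0]]
[[851.0, -349.0, 387.0], [838.0, -346.0, 391.0], [826.0, -346.0, 391.0], [816.0, -346.0, 389.0], [806.0, -347.0, 385.0], [794.0, -345.0, 388.0], [957.0, -492.0, 1.0]]
turn [-1.1000e-03 -1.0000e-03 -1.4242e+00] shift [ 0.4761 -0.1401 -0.0005]
```

The manual's scale: shifts go in shares of 0.5 m and turns go in shares of 180 degrees. Converting my numbers, 0.476 m / 0.5 = 0.952, 0.42 m / 0.5 = 0.84, -1.424 rad / 3.1416 = -0.4533.

Request:
move_arm(motion=[[0, 0, -0.0573, 0.12, -0.035, 0, 0.085], [0, 0, -0.1146, 0.24, -0.07, 0, 0.085], [0, 0, -0.1719, 0.36, -0.105, 0, 0.085], [0, 0, -0.2292, 0.48, -0.14, 0, 0.085], [0, 0, -0.2865, 0.6, -0.175, 0, 0.085], [0, 0, -0.3438, 0.72, -0.21, 0, 0.085], [0, 0, -0.3979, 0.84, -0.245, 0, 0.085], [0, 0, -0.4533, 0.952, -0.28, 0, 0.085]])

```text
clock: 1.1
eef_pos: [579.2, -356.6, 249.6]
tcp_rot: [-3.141, -0.0, 1.67]
contact_force: [-0.1, -0.9, 0.8]
opening: 0.997
grasp_force: 0.0
```

Run:
```python
from h import *
p,d=snap("top",1); p2,d2=snap("scene",1)
cv2.imwrite("pics/b1.png",np.hstack([p[100:330,60:560],cv2.resize(p2,None,fx=.548,fy=.548)[:230]])[:,:,::-1])
go(577.5,-357.5,66,1.664)
```

```text
turn [ 0.0015 -0.001   0.0083] shift [-0.0027 -0.0049  0.1833]
```

View pics/b1.png

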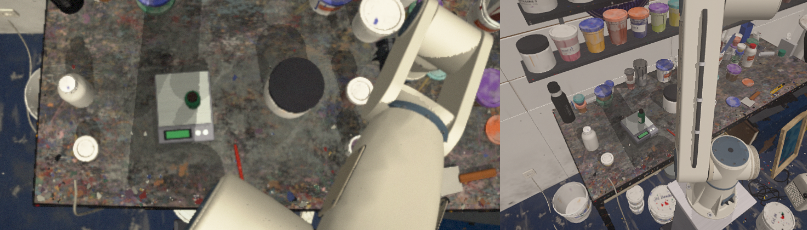

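Scaled: 0.15 m / 0.5 = 0.3, 0.0015 m / 0.5 = 0.003.

Request:
move_arm(motion=[[0, 0, 0, 0.003, -0.002, 0.1, 0.085], [0, 0, 0, 0.003, -0.002, 0.2, 0.085], [0, 0, 0, 0.003, -0.002, 0.26, 0.085], [0, 0, 0, 0.003, -0.002, 0.28, 0.085], [0, 0, 0, 0.003, -0.002, 0.29, 0.085], [0, 0, 0, 0.003, -0.002, 0.3, 0.085], [0, 0, 0, 0.003, -0.002, 0.3, 0.085]])

```text
clock: 2.08
eef_pos: [576.7, -356.9, 100.7]
tcp_rot: [3.141, 0.001, 1.664]
contact_force: [-0.0, 0.8, -1.2]
opening: 0.995
grasp_force: 0.0
```

Run:
```python
from h import *
p,d=snap("top",2); p2,d2=snap("scene",2)
cv2.imwrite("pics/b2.png",np.hstack([cv2.resize(p[120:260,340:480],None,fx=2.8,fy=2.8),cv2.resize(p2[80:220,300:440],None,fx=2.8,fy=2.8)])[:,:,::-1])
go(576.5,-356,66,1.664); print(sensors.sense()['contact_force'])
```

```text
turn [ 0.001   0.0007 -0.0003] shift [ 0.001  -0.0002  0.0348]
[-0.74455694  1.0995421  -0.63585146]
```

View pics/b2.png

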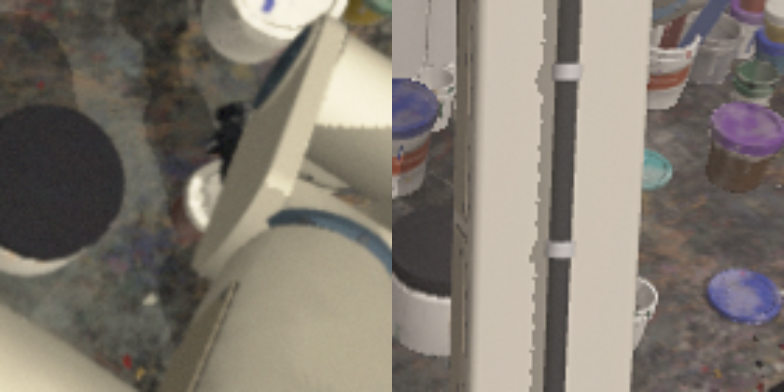

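The gripper straddles the tall tub (lid at (205,195) in the left half) and registers no contact. I'll lower it and close.

Scaled: 0.035 m / 0.5 = 0.07, 0.02 m / 0.5 = 0.04.

Request:
move_arm(motion=[[0, 0, 0, 0, 0, 0.04, 0.085], [0, 0, 0, 0, 0, 0.07, 0.085], [0, 0, 0, 0, 0, 0.07, 0.06], [0, 0, 0, 0, 0, 0.07, 0.05], [0, 0, 0, 0, 0, 0.07, 0.05], [0, 0, 0, 0, 0, 0.07, 0.05], [0, 0, 0, 0, 0, 0.07, 0.05]], grip_force=35)

```text
clock: 3.05
eef_pos: [576.5, -356.7, 65.2]
tcp_rot: [3.141, 0.0, 1.664]
contact_force: [-0.1, 0.0, -2.2]
opening: 0.723
grasp_force: 38.6
```

Scaled: -0.195 m / 0.5 = -0.39, -0.19 m / 0.5 = -0.38.

Request:
move_arm(motion=[[0, 0, 0, 0, 0, -0.04, 0.05], [0, 0, 0, 0, 0, -0.12, 0.05], [0, 0, 0, 0, 0, -0.22, 0.05], [0, 0, 0, 0, 0, -0.32, 0.05], [0, 0, 0, 0, 0, -0.38, 0.05], [0, 0, 0, 0, 0, -0.39, 0.05], [0, 0, 0, 0, 0, -0.39, 0.05]])

```text
clock: 3.92
eef_pos: [576.1, -356.5, 259.8]
tcp_rot: [-3.141, -0.0, 1.664]
contact_force: [-0.7, 0.6, -3.0]
opening: 0.725
grasp_force: 39.2
```

Run:
```python
from h import *
go(569.6,-42.2,260,1.664); print(sensors.sense())
```

```text
turn [-0.0001 -0.0001 -0.0002] shift [ 3.135e-01  2.270e-02 -1.000e-04]
{'clock': 3.925, 'qpos': array([-5.56297139e-01,  4.26055252e-01,  1.50157794e+00,  6.33485296e-06,
        1.21410236e+00, -6.49305023e-01]), 'qvel': array([-0.00028091,  0.02609521,  0.01932512, -0.0007729 , -0.00719954,
       -0.00126361]), 'joint_efforts': array([ 5.26109579e-04, -7.09975362e+01, -3.79804552e+01, -4.91595216e-03,
        5.41664846e-02, -4.03444506e-05]), 'eef_pos': array([ 576.10876904, -356.45763649,  259.83378568]), 'tcp_rot': array([-3.14148242e+00, -9.11329146e-05,  1.66380199e+00]), 'contact_force': array([-0.66123843,  0.60249365, -2.979847  ]), 'wrist_torque': array([-0.00084652,  0.03365275,  0.04247125]), 'grasp_force': 39.19460906952736, 'opening': 0.7248461491493025}
```

Scaled: 0.3135 m / 0.5 = 0.627, 0.305 m / 0.5 = 0.61.

Request:
move_arm(motion=[[0, 0, 0, 0.06, 0.004, 0, 0.05], [0, 0, 0, 0.16, 0.012, 0, 0.05], [0, 0, 0, 0.26, 0.019, 0, 0.05], [0, 0, 0, 0.36, 0.026, 0, 0.05], [0, 0, 0, 0.46, 0.034, 0, 0.05], [0, 0, 0, 0.56, 0.04, 0, 0.05], [0, 0, 0, 0.61, 0.044, 0, 0.05], [0, 0, 0, 0.627, 0.045, 0, 0.05]])

```text
clock: 4.92
eef_pos: [568.7, -41.0, 258.3]
tcp_rot: [-3.139, -0.001, 1.666]
contact_force: [0.4, -0.9, -2.6]
opening: 0.724
grasp_force: 39.2
```

Scaled: 0.192 m / 0.5 = 0.384, 0.19 m / 0.5 = 0.38.

Request:
move_arm(motion=[[0, 0, 0, 0, 0, 0.08, 0.05], [0, 0, 0, 0, 0, 0.18, 0.05], [0, 0, 0, 0, 0, 0.28, 0.05], [0, 0, 0, 0, 0, 0.34, 0.05], [0, 0, 0, 0, 0, 0.37, 0.05], [0, 0, 0, 0, 0, 0.38, 0.05], [0, 0, 0, 0, 0, 0.384, 0.05], [0, 0, 0, 0, 0, 0.384, 0.05]])

```text
clock: 5.92
eef_pos: [570.5, -42.6, 69.0]
tcp_rot: [3.14, 0.0, 1.664]
contact_force: [-0.5, -0.6, -2.2]
opening: 0.724
grasp_force: 39.3
```

Run:
```python
from h import *
go(569.6,-42.2,65.5,1.664); print(sensors.sense()['contact_force'])
p,d=snap("top",3)
cv2.imwrite("pics/b3.png",cv2.resize(p[120:290,180:430],None,fx=2.4,fy=2.4)[:,:,::-1])
```

```text
turn [ 0.0017  0.0003 -0.0002] shift [ 0.0004 -0.0008  0.0034]
[-0.47017477 -0.55320003 -2.22388861]
```

View pics/b3.png

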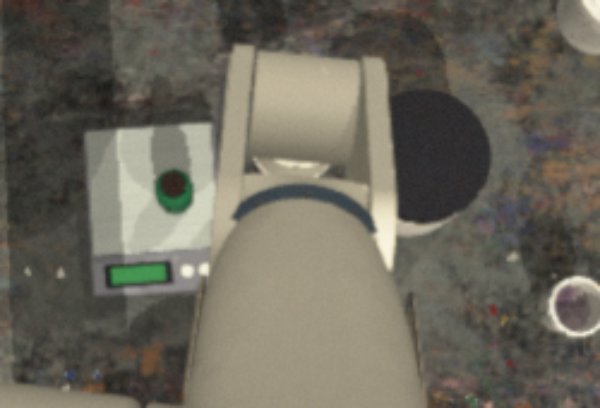

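The held tub is between the scale (crop 150,210) and the jar (430,155), about 3.5 mm up. I'll set it down and release.

Scaled: 0.0036 m / 0.5 = 0.0072, 0.002 m / 0.5 = 0.004.

Request:
move_arm(motion=[[0, 0, 0, 0, 0, 0.004, 0.05], [0, 0, 0, 0, 0, 0.0072, 0.05], [0, 0, 0, 0, 0, 0.0072, 0.05], [0, 0, 0, 0, 0, 0.0072, 0.07], [0, 0, 0, 0, 0, 0.0072, 0.082], [0, 0, 0, 0, 0, 0.0072, 0.085], [0, 0, 0, 0, 0, 0.0072, 0.085]])

```text
clock: 6.85
eef_pos: [569.8, -42.4, 64.5]
tcp_rot: [3.141, 0.0, 1.664]
contact_force: [-0.3, 0.3, 0.8]
opening: 0.993
grasp_force: 0.0
```

Scaled: -0.2 m / 0.5 = -0.4, -0.17 m / 0.5 = -0.34.

Request:
move_arm(motion=[[0, 0, 0, 0, 0, -0.04, 0.085], [0, 0, 0, 0, 0, -0.12, 0.085], [0, 0, 0, 0, 0, -0.22, 0.085], [0, 0, 0, 0, 0, -0.34, 0.085], [0, 0, 0, 0, 0, -0.4, 0.085], [0, 0, 0, 0, 0, -0.4, 0.085]])

```text
clock: 7.6
eef_pos: [571.1, -42.6, 267.2]
tcp_rot: [3.136, 0.001, 1.664]
contact_force: [-0.2, 0.0, -0.6]
opening: 1.0
grasp_force: 0.0
```

Run:
```python
from h import *
go(419,353,265,1.664); s=sensors.sense();print(s['eef_pos'],s['contact_force'],s['qpos'])
```

```text
turn [ 0.0052  0.0009 -0.0002] shift [ 0.408  -0.1147  0.0013]
[571.10723207 -42.56063587 267.21889033] [-0.22085295  0.0198649  -0.57791207] [-7.69962334e-02  2.53013206e-01  1.73270769e+00 -1.64610054e-05
  1.15060517e+00 -1.69992058e-01]
```

Scaled: 0.408 m / 0.5 = 0.816, 0.38 m / 0.5 = 0.76.

Request:
move_arm(motion=[[0, 0, 0, 0.1, -0.028, 0, 0.085], [0, 0, 0, 0.21, -0.058, 0, 0.085], [0, 0, 0, 0.32, -0.09, 0, 0.085], [0, 0, 0, 0.43, -0.12, 0, 0.085], [0, 0, 0, 0.54, -0.152, 0, 0.085], [0, 0, 0, 0.65, -0.184, 0, 0.085], [0, 0, 0, 0.76, -0.214, 0, 0.085], [0, 0, 0, 0.816, -0.228, 0, 0.085]])

```text
clock: 8.6
eef_pos: [416.5, 355.1, 262.7]
tcp_rot: [-3.14, 0.001, 1.666]
contact_force: [-0.1, 1.1, -0.5]
opening: 0.997
grasp_force: 0.0
```

Run:
```python
from h import *
p,d=snap("top",4);snap("scene",4)
uv=(330,190)
P=cloud("top",d)
m=(P[...,2]>85)&(P[...,2]<110)&(abs(P[...,0]-570)<60)&(abs(P[...,1]+44)<60);v,u=np.nonzero(m);print(u.mean(),v.mean(),m.sum())
print("tall",topface("top",p,d,(u.mean(),v.mean()),101,'w',14,30))
p0,d0=load("top",0)
print("jar",topface("top",p,d,(356,187),135,'k',14,45))
go(419.2,352.3,65,1.664); s=sensors.sense();print(s['eef_pos'])
```

```text
299.51549755301795 190.67862969004895 613
tall [571.3 -47.2  35.4 571.2 -47.9  36.1 299.5 190.6  97.1]
jar [ 583.9 -187.1   69.7  583.7 -186.6   70.6  356.2  184.6  133.5]
turn [-0.002   0.0005  0.0028] shift [-0.0031  0.0026  0.1977]
[416.68709249 355.241924   262.75055347]
```

Scaled: 0.15 m / 0.5 = 0.3, 0.14 m / 0.5 = 0.28, 1.44 rad / 3.1416 = 0.4584.

Request:
move_arm(motion=[[0, 0, 0.0573, 0, 0, 0.04, 0.085], [0, 0, 0.1146, 0, 0, 0.08, 0.085], [0, 0, 0.1719, 0, 0, 0.12, 0.085], [0, 0, 0.2292, 0, 0, 0.16, 0.085], [0, 0, 0.2865, 0, 0, 0.2, 0.085], [0, 0, 0.3438, 0, 0, 0.24, 0.085], [0, 0, 0.4011, 0, 0, 0.28, 0.085], [0, 0, 0.4584, 0, 0, 0.3, 0.085]])

```text
clock: 9.7
eef_pos: [417.5, 351.3, 112.2]
tcp_rot: [3.14, 0.003, 0.217]
contact_force: [0.6, -0.1, -0.6]
opening: 0.996
grasp_force: 0.0
```

Scaled: 0.079 m / 0.5 = 0.158, 0.078 m / 0.5 = 0.156, 0.131 rad / 3.1416 = 0.0417.

Request:
move_arm(motion=[[0, 0, 0.0417, 0, 0, 0, 0.085], [0, 0, 0.0417, 0, 0, 0.04, 0.085], [0, 0, 0.0417, 0, 0, 0.09, 0.085], [0, 0, 0.0417, 0, 0, 0.13, 0.085], [0, 0, 0.0417, 0, 0, 0.15, 0.085], [0, 0, 0.0417, 0, 0, 0.156, 0.085], [0, 0, 0.0417, 0, 0, 0.158, 0.085], [0, 0, 0.0417, 0, 0, 0.158, 0.085]])

```text
clock: 10.7
eef_pos: [418.6, 353.4, 35.9]
tcp_rot: [-3.141, -0.001, 0.093]
contact_force: [-0.2, -0.0, -0.0]
opening: 0.997
grasp_force: 0.0
```

Run:
```python
from h import *
go(419.2,352.3,35,.093); s=sensors.sense();print(s['eef_pos'],s['contact_force'])
```

```text
turn [-0.0005 -0.0008 -0.0001] shift [0.0004 0.0012 0.0009]
[418.64458012 353.44830102  35.91439594] [-0.20072161 -0.04146775 -0.00262133]
```

Gently squeeze along y, release, raise, then measure.

Request:
move_arm(motion=[[0, 0, 0, 0, 0, 0, 0.07], [0, 0, 0, 0, 0, 0, 0.05], [0, 0, 0, 0, 0, 0, 0.05], [0, 0, 0, 0, 0, 0, 0.05], [0, 0, 0, 0, 0, 0, 0.05], [0, 0, 0, 0, 0, 0, 0.05]], grip_force=20)

```text
clock: 11.45
eef_pos: [418.6, 353.6, 36.0]
tcp_rot: [-3.141, -0.001, 0.093]
contact_force: [-0.2, 0.4, 5.8]
opening: 0.7
grasp_force: 20.7
```

Scaled: -0.13 m / 0.5 = -0.26, -0.09 m / 0.5 = -0.18, -0.51 rad / 3.1416 = -0.1623.

Request:
move_arm(motion=[[0, 0, 0, 0, 0, 0, 0.07], [0, 0, 0, 0, 0, 0, 0.085], [0, 0, 0, 0, 0, 0, 0.085], [0, 0, 0, 0, 0, -0.08, 0.085], [0, 0, 0, 0, 0, -0.18, 0.085], [0, 0, -0.0477, 0, 0, -0.26, 0.085], [0, 0, -0.105, 0, 0, -0.26, 0.085], [0, 0, -0.1623, 0, 0, -0.26, 0.085]])

```text
clock: 12.45
eef_pos: [418.5, 353.3, 166.1]
tcp_rot: [-3.141, -0.001, 0.609]
contact_force: [-0.5, 0.9, -0.3]
opening: 0.998
grasp_force: 0.0
```

Run:
```python
from h import *
p,d=snap("top",5); print("squat",topface("top",p,d,(146,248),53,'w',14,30))
```

```text
squat [418.3 347.6  30.6 419.  347.2  31.8 147.2 248.6  49.3]
```

Run:
```python
from h import *
go(570,-43.5,165,.093)
```

```text
turn [-2.000e-04 -6.000e-04  5.245e-01] shift [-0.1061  0.4113  0.0007]
```

Scaled: 0.41 m / 0.5 = 0.82, 0.35 m / 0.5 = 0.7, 0.51 rad / 3.1416 = 0.1623.

Request:
move_arm(motion=[[0, 0, 0.0318, -0.01, 0.04, -0.1, 0.085], [0, 0, 0.0637, -0.036, 0.14, -0.16, 0.085], [0, 0, 0.0955, -0.062, 0.24, -0.16, 0.085], [0, 0, 0.1273, -0.092, 0.36, -0.16, 0.085], [0, 0, 0.1592, -0.122, 0.47, -0.16, 0.085], [0, 0, 0.1623, -0.15, 0.58, -0.16, 0.085], [0, 0, 0.1623, -0.18, 0.7, -0.16, 0.085], [0, 0, 0.1623, -0.212, 0.82, -0.16, 0.085]])

```text
clock: 13.5
eef_pos: [563.9, -46.6, 245.3]
tcp_rot: [-3.141, -0.0, 0.09]
contact_force: [0.6, 1.1, 0.4]
opening: 0.996
grasp_force: 0.0
```

Request:
move_arm(motion=[[0, 0, 0, 0, 0, 0, 0.085], [0, 0, 0, 0, 0, 0.1, 0.085], [0, 0, 0, 0, 0, 0.2, 0.085], [0, 0, 0, 0, 0, 0.22, 0.085], [0, 0, 0, 0, 0, 0.23, 0.085], [0, 0, 0, 0, 0, 0.23, 0.085]])

```text
clock: 14.25
eef_pos: [564.4, -44.4, 131.8]
tcp_rot: [3.141, -0.002, 0.093]
contact_force: [-0.5, -0.8, -1.1]
opening: 0.995
grasp_force: 0.0
```

Run:
```python
from h import *
go(570,-43.5,66,.093); s=sensors.sense();print(s['eef_pos'],s['contact_force'])
```

```text
turn [ 0.0003 -0.002  -0.0003] shift [ 0.0055 -0.0004  0.0658]
[564.42413407 -44.40819835 131.75924046] [-0.49927682 -0.84071255 -1.10989304]
```

Scaled: 0.065 m / 0.5 = 0.13, 0.0055 m / 0.5 = 0.011.

Request:
move_arm(motion=[[0, 0, 0, 0.011, 0, 0, 0.085], [0, 0, 0, 0.011, 0, 0.06, 0.085], [0, 0, 0, 0.011, 0, 0.11, 0.085], [0, 0, 0, 0.011, 0, 0.13, 0.085], [0, 0, 0, 0.011, 0, 0.13, 0.085]])

```text
clock: 14.88
eef_pos: [569.2, -44.1, 65.6]
tcp_rot: [-3.142, 0.0, 0.093]
contact_force: [-0.6, -0.4, 0.3]
opening: 0.997
grasp_force: 0.0
```

Request:
move_arm(motion=[[0, 0, 0, 0, 0, 0, 0.07], [0, 0, 0, 0, 0, 0, 0.05], [0, 0, 0, 0, 0, 0, 0.05], [0, 0, 0, 0, 0, 0, 0.05], [0, 0, 0, 0, 0, 0, 0.05], [0, 0, 0, 0, 0, 0, 0.05]], grip_force=20)

```text
clock: 15.62
eef_pos: [570.0, -44.2, 66.8]
tcp_rot: [3.141, -0.002, 0.093]
contact_force: [0.2, -0.1, 6.6]
opening: 0.746
grasp_force: 20.7
```

Scaled: -0.2 m / 0.5 = -0.4, -0.15 m / 0.5 = -0.3.

Request:
move_arm(motion=[[0, 0, 0, 0, 0, 0, 0.07], [0, 0, 0, 0, 0, 0, 0.085], [0, 0, 0, 0, 0, 0, 0.085], [0, 0, 0, 0, 0, -0.08, 0.085], [0, 0, 0, 0, 0, -0.18, 0.085], [0, 0, 0, 0, 0, -0.3, 0.085], [0, 0, 0, 0, 0, -0.4, 0.085]])

```text
clock: 16.5
eef_pos: [569.0, -44.1, 267.7]
tcp_rot: [3.141, -0.001, 0.093]
contact_force: [1.2, 0.0, -0.2]
opening: 0.994
grasp_force: 0.0
```

Run:
```python
from h import *
go(418.6,353.5,265,1.664); s=sensors.sense();print(s['eef_pos'],s['contact_force'])
```

```text
turn [ 1.0000e-03 -7.0000e-04 -1.5712e+00] shift [-0.1129 -0.4098  0.0025]
[568.98731341 -44.10634629 267.68998704] [ 1.24924163  0.02474164 -0.23385528]
```

Scaled: -0.41 m / 0.5 = -0.82, -0.36 m / 0.5 = -0.72, -1.44 rad / 3.1416 = -0.4584.

Request:
move_arm(motion=[[0, 0, -0.0573, -0.028, -0.1, 0, 0.085], [0, 0, -0.1146, -0.056, -0.204, 0, 0.085], [0, 0, -0.1719, -0.084, -0.308, 0, 0.085], [0, 0, -0.2292, -0.112, -0.41, 0, 0.085], [0, 0, -0.2865, -0.14, -0.514, 0, 0.085], [0, 0, -0.3438, -0.168, -0.618, 0, 0.085], [0, 0, -0.4011, -0.2, -0.72, 0, 0.085], [0, 0, -0.4584, -0.225, -0.82, 0, 0.085]])

```text
clock: 17.5
eef_pos: [417.9, 355.2, 265.4]
tcp_rot: [3.142, 0.0, 1.539]
contact_force: [1.5, 0.4, -0.2]
opening: 0.995
grasp_force: 0.0
```

Scaled: 0.165 m / 0.5 = 0.33, 0.16 m / 0.5 = 0.32, -0.131 rad / 3.1416 = -0.0417.

Request:
move_arm(motion=[[0, 0, -0.0417, 0, 0, 0.06, 0.085], [0, 0, -0.0417, 0, 0, 0.16, 0.085], [0, 0, -0.0417, 0, 0, 0.26, 0.085], [0, 0, -0.0417, 0, 0, 0.32, 0.085], [0, 0, -0.0417, 0, 0, 0.33, 0.085], [0, 0, -0.0417, 0, 0, 0.33, 0.085]])

```text
clock: 18.25
eef_pos: [419.2, 353.9, 100.9]
tcp_rot: [3.141, -0.0, 1.664]
contact_force: [-0.1, 0.1, 0.4]
opening: 0.996
grasp_force: 0.0
```

Run:
```python
from h import *
go(418.6,353.5,35.5,1.664); s=sensors.sense();print(s['eef_pos'],s['contact_force'])
p,d=snap("top",6); print("squat",topface("top",p,d,(146,248),53,'w',14,30)); 
print("tall",topface("top",p,d,(299.5,190.6),101,'w',14,30),topface("top",p,d,(356,187),135,'k',14,45))
cv2.imwrite("pics/b6.png",cv2.resize(p[130:290,90:430],None,fx=2.2,fy=2.2)[:,:,::-1])
```

```text
turn [ 0.0002 -0.0001 -0.0002] shift [-0.0004 -0.0007  0.0654]
[419.22749555 353.91043344 100.92004655] [-0.14339828  0.05731139  0.42040539]
squat [422.8 344.5  28.4 421.7 346.3  34.  150.5 246.3  49.7]
tall [571.1 -47.   35.6 571.  -47.3  36.1 299.5 190.7  97.1] [ 583.9 -187.    69.7  583.7 -186.6   70.5  356.2  184.5  133.5]
```

View pics/b6.png

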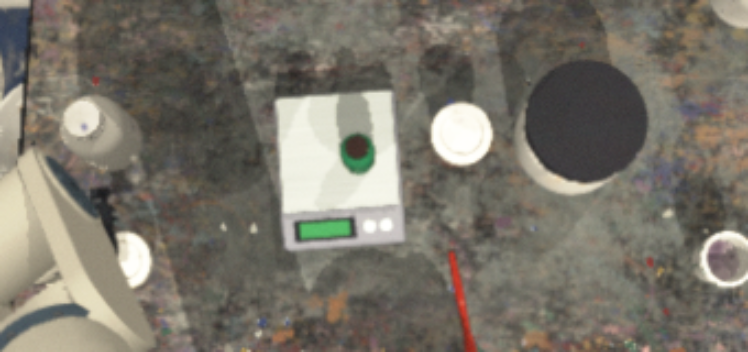

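Tall tub stands midway (462,133) between scale and jar, within ~2.5 mm in the camera's measure. Gripper over the squat tub (135,260). Grasp it.

Scaled: 0.065 m / 0.5 = 0.13, 0.055 m / 0.5 = 0.11.

Request:
move_arm(motion=[[0, 0, 0, 0, 0, 0.06, 0.085], [0, 0, 0, 0, 0, 0.11, 0.085], [0, 0, 0, 0, 0, 0.13, 0.085], [0, 0, 0, 0, 0, 0.13, 0.075], [0, 0, 0, 0, 0, 0.13, 0.05], [0, 0, 0, 0, 0, 0.13, 0.05], [0, 0, 0, 0, 0, 0.13, 0.05], [0, 0, 0, 0, 0, 0.13, 0.05]], grip_force=35)

```text
clock: 19.3
eef_pos: [419.5, 354.3, 36.9]
tcp_rot: [3.14, -0.001, 1.664]
contact_force: [-1.8, -0.7, 6.5]
opening: 0.695
grasp_force: 36.8
```

Scaled: -0.22 m / 0.5 = -0.44, -0.21 m / 0.5 = -0.42.

Request:
move_arm(motion=[[0, 0, 0, 0, 0, -0.04, 0.05], [0, 0, 0, 0, 0, -0.12, 0.05], [0, 0, 0, 0, 0, -0.22, 0.05], [0, 0, 0, 0, 0, -0.32, 0.05], [0, 0, 0, 0, 0, -0.42, 0.05], [0, 0, 0, 0, 0, -0.44, 0.05], [0, 0, 0, 0, 0, -0.44, 0.05]])

```text
clock: 20.18
eef_pos: [418.9, 353.7, 255.9]
tcp_rot: [3.141, -0.001, 1.664]
contact_force: [0.2, -0.0, -2.8]
opening: 0.696
grasp_force: 38.6
```

Run:
```python
from h import *
go(569.6,-44.2,255,1.664); s=sensors.sense();print(s['eef_pos'],s['contact_force'])
```

```text
turn [ 0.0011 -0.0008 -0.0002] shift [-0.4102  0.1131  0.0007]
[418.91052285 353.67788362 255.85963353] [ 0.16460921 -0.04720929 -2.84514757]
```

Scaled: -0.41 m / 0.5 = -0.82, 0.113 m / 0.5 = 0.226.

Request:
move_arm(motion=[[0, 0, 0, -0.08, 0.022, 0, 0.05], [0, 0, 0, -0.2, 0.055, 0, 0.05], [0, 0, 0, -0.32, 0.088, 0, 0.05], [0, 0, 0, -0.44, 0.121, 0, 0.05], [0, 0, 0, -0.56, 0.154, 0, 0.05], [0, 0, 0, -0.68, 0.187, 0, 0.05], [0, 0, 0, -0.78, 0.215, 0, 0.05], [0, 0, 0, -0.82, 0.226, 0, 0.05]])

```text
clock: 21.18
eef_pos: [569.1, -46.5, 253.1]
tcp_rot: [-3.138, -0.0, 1.661]
contact_force: [-0.1, 0.3, -1.3]
opening: 0.699
grasp_force: 38.6
```

Scaled: 0.11 m / 0.5 = 0.22, 0.108 m / 0.5 = 0.216.

Request:
move_arm(motion=[[0, 0, 0, 0, 0, 0, 0.05], [0, 0, 0, 0, 0, 0.08, 0.05], [0, 0, 0, 0, 0, 0.16, 0.05], [0, 0, 0, 0, 0, 0.2, 0.05], [0, 0, 0, 0, 0, 0.216, 0.05], [0, 0, 0, 0, 0, 0.22, 0.05], [0, 0, 0, 0, 0, 0.22, 0.05], [0, 0, 0, 0, 0, 0.22, 0.05]])

```text
clock: 22.18
eef_pos: [570.0, -44.0, 146.3]
tcp_rot: [3.14, 0.0, 1.664]
contact_force: [0.5, -0.3, -2.8]
opening: 0.695
grasp_force: 38.6
```

Run:
```python
from h import *
go(569.7,-43.8,132,1.664); s=sensors.sense();print(s['eef_pos'],s['contact_force'])
```

```text
turn [ 0.0015  0.0002 -0.0002] shift [ 0.0002 -0.0003  0.0143]
[570.01967331 -43.98228516 146.27066948] [ 0.48989865 -0.27909641 -2.79509644]
```

Aligned; lower gently.

Scaled: 0.014 m / 0.5 = 0.028, 0.013 m / 0.5 = 0.026.

Request:
move_arm(motion=[[0, 0, 0, 0, 0, 0.01, 0.05], [0, 0, 0, 0, 0, 0.018, 0.05], [0, 0, 0, 0, 0, 0.022, 0.05], [0, 0, 0, 0, 0, 0.026, 0.05], [0, 0, 0, 0, 0, 0.028, 0.05], [0, 0, 0, 0, 0, 0.028, 0.05]])

```text
clock: 22.92
eef_pos: [569.9, -44.1, 131.8]
tcp_rot: [3.141, 0.0, 1.664]
contact_force: [-0.9, -0.0, 2.7]
opening: 0.698
grasp_force: 39.0
```

Scaled: -0.13 m / 0.5 = -0.26, -0.08 m / 0.5 = -0.16.

Request:
move_arm(motion=[[0, 0, 0, 0, 0, 0, 0.065], [0, 0, 0, 0, 0, 0, 0.075], [0, 0, 0, 0, 0, 0, 0.085], [0, 0, 0, 0, 0, 0, 0.085], [0, 0, 0, 0, 0, -0.06, 0.085], [0, 0, 0, 0, 0, -0.16, 0.085], [0, 0, 0, 0, 0, -0.26, 0.085], [0, 0, 0, 0, 0, -0.26, 0.085]])

```text
clock: 23.92
eef_pos: [571.8, -44.2, 265.7]
tcp_rot: [3.134, 0.001, 1.664]
contact_force: [0.5, -0.3, -1.3]
opening: 0.996
grasp_force: 0.0
```

Run:
```python
from h import *
# pigment: cam (546,72) at z142; robot = cam + (-1.4,3.1)
go(544.7,75,262,.093); s=sensors.sense();print(s['eef_pos'],s['contact_force'])
```

```text
turn [ 0.0068 -0.0049  1.5707] shift [ 0.1212 -0.0159  0.0034]
[571.78662944 -44.20513613 265.69031364] [ 0.47852095 -0.3384876  -1.33410398]
```

Scaled: 0.121 m / 0.5 = 0.242, 0.105 m / 0.5 = 0.21, 1.44 rad / 3.1416 = 0.4584.

Request:
move_arm(motion=[[0, 0, 0.0573, 0.03, -0.0034, 0, 0.085], [0, 0, 0.1146, 0.06, -0.007, 0, 0.085], [0, 0, 0.1719, 0.09, -0.01, 0, 0.085], [0, 0, 0.2292, 0.12, -0.014, 0, 0.085], [0, 0, 0.2865, 0.15, -0.017, 0, 0.085], [0, 0, 0.3438, 0.18, -0.02, 0, 0.085], [0, 0, 0.4011, 0.21, -0.024, 0, 0.085], [0, 0, 0.4584, 0.242, -0.0276, 0, 0.085]])

```text
clock: 24.92
eef_pos: [543.8, 75.5, 260.2]
tcp_rot: [-3.141, 0.002, 0.218]
contact_force: [0.6, -0.5, -0.2]
opening: 0.994
grasp_force: 0.0
```

Scaled: 0.07 m / 0.5 = 0.14, 0.06 m / 0.5 = 0.12, 0.131 rad / 3.1416 = 0.0417.

Request:
move_arm(motion=[[0, 0, 0.0417, 0, 0, 0, 0.085], [0, 0, 0.0417, 0, 0, 0.08, 0.085], [0, 0, 0.0417, 0, 0, 0.12, 0.085], [0, 0, 0.0417, 0, 0, 0.14, 0.085], [0, 0, 0.0417, 0, 0, 0.14, 0.085], [0, 0, 0.0417, 0, 0, 0.14, 0.085]])

```text
clock: 25.68
eef_pos: [545.0, 75.2, 192.0]
tcp_rot: [-3.142, -0.001, 0.093]
contact_force: [-0.2, 0.3, -0.1]
opening: 0.994
grasp_force: 0.0
```

Run:
```python
from h import *
go(544.7,75,90,.093); s=sensors.sense();print(s['eef_pos'],s['contact_force'])
p,d=snap("top",7); p2,d2=snap("scene",7)
cv2.imwrite("pics/b7.png",np.hstack([cv2.resize(p[120:300,180:380],None,fx=2,fy=2),cv2.resize(p2[120:300,160:360],None,fx=2,fy=2)])[:,:,::-1])
```

```text
turn [-0.0001 -0.0011 -0.0003] shift [-0.0005  0.0002  0.102 ]
[545.04421544  75.2098207  192.04597817] [-0.22934513  0.26255325 -0.14665651]
```

View pics/b7.png

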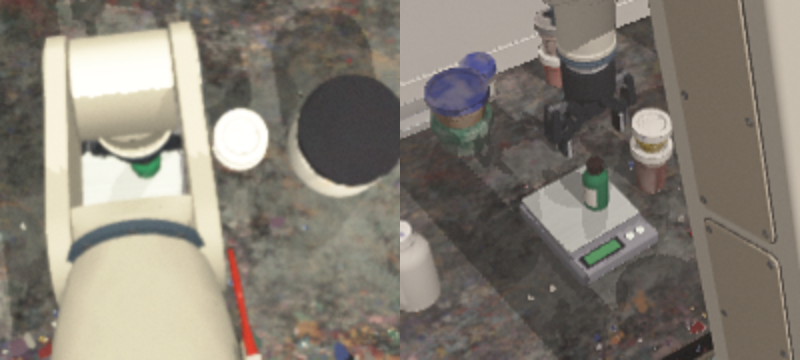

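Squat tub is stacked upright on the tall tub (right half, (652,150)). Gripper is over the pigment bottle (595,185) with the fingers straddling. Descend and grasp.

Scaled: 0.102 m / 0.5 = 0.204, 0.1 m / 0.5 = 0.2.

Request:
move_arm(motion=[[0, 0, 0, 0, 0, 0.06, 0.085], [0, 0, 0, 0, 0, 0.13, 0.085], [0, 0, 0, 0, 0, 0.18, 0.085], [0, 0, 0, 0, 0, 0.2, 0.085], [0, 0, 0, 0, 0, 0.204, 0.085], [0, 0, 0, 0, 0, 0.204, 0.085]])

```text
clock: 26.52
eef_pos: [545.3, 75.3, 90.3]
tcp_rot: [-3.142, -0.002, 0.093]
contact_force: [-0.5, 0.2, 0.5]
opening: 0.993
grasp_force: 0.0
```

Request:
move_arm(motion=[[0, 0, 0, 0, 0, 0, 0.07], [0, 0, 0, 0, 0, 0, 0.055], [0, 0, 0, 0, 0, 0, 0.03], [0, 0, 0, 0, 0, 0, 0.03], [0, 0, 0, 0, 0, 0, 0.03], [0, 0, 0, 0, 0, 0, 0.03], [0, 0, 0, 0, 0, 0, 0.03]], grip_force=30)

```text
clock: 27.4
eef_pos: [544.7, 75.2, 89.8]
tcp_rot: [-3.142, -0.0, 0.093]
contact_force: [-1.2, 0.3, 4.9]
opening: 0.46
grasp_force: 29.8
```

Scaled: -0.16 m / 0.5 = -0.32, -0.12 m / 0.5 = -0.24.

Request:
move_arm(motion=[[0, 0, 0, 0, 0, -0.04, 0.03], [0, 0, 0, 0, 0, -0.14, 0.03], [0, 0, 0, 0, 0, -0.24, 0.03], [0, 0, 0, 0, 0, -0.32, 0.03], [0, 0, 0, 0, 0, -0.32, 0.03]])

```text
clock: 28.02
eef_pos: [546.3, 75.4, 252.6]
tcp_rot: [-3.141, -0.006, 0.093]
contact_force: [-0.2, 0.4, -1.5]
opening: 0.464
grasp_force: 30.6
```

Run:
```python
from h import *
p,d=snap("top",8); P=cloud("top",d)
s=sensors.sense();print(s['eef_pos'],s['contact_force'])
print("squat",topface("top",p,d,(300,187),148,'w',12,25)); print("jar",topface("top",p,d,(356,185),135,'k',6,45))
```

```text
[545.06370204  75.22456026 250.4419799 ] [-0.84532092  0.61913001 -0.89633524]
squat [568.6 -46.2  33.6 568.6 -47.1  34.6 300.1 188.3 145.2]
jar [ 584.2 -187.6   69.5  584.  -186.7   70.2  356.4  184.4  133.5]
```

Run:
```python
from h import *
go(461.1,-197.5,250,.093)
```

```text
turn [-0.0001 -0.0026 -0.0002] shift [-1.089e-01  2.638e-01  1.000e-04]
```

Request:
move_arm(motion=[[0, 0, 0, -0.032, 0.08, 0, 0.03], [0, 0, 0, -0.078, 0.19, 0, 0.03], [0, 0, 0, -0.124, 0.3, 0, 0.03], [0, 0, 0, -0.17, 0.41, 0, 0.03], [0, 0, 0, -0.2, 0.486, 0, 0.03], [0, 0, 0, -0.217, 0.528, 0, 0.03], [0, 0, 0, -0.217, 0.528, 0, 0.03]])

```text
clock: 28.95
eef_pos: [459.7, -198.6, 247.7]
tcp_rot: [-3.14, 0.003, 0.09]
contact_force: [0.6, 0.2, -0.0]
opening: 0.461
grasp_force: 30.6
```

Scaled: 0.195 m / 0.5 = 0.39, 0.09 m / 0.5 = 0.18.

Request:
move_arm(motion=[[0, 0, 0, 0, 0, 0.08, 0.03], [0, 0, 0, 0, 0, 0.18, 0.03], [0, 0, 0, 0, 0, 0.28, 0.03], [0, 0, 0, 0, 0, 0.35, 0.03], [0, 0, 0, 0, 0, 0.38, 0.03], [0, 0, 0, 0, 0, 0.39, 0.03], [0, 0, 0, 0, 0, 0.39, 0.03], [0, 0, 0, 0, 0, 0.39, 0.03]])

```text
clock: 29.95
eef_pos: [461.8, -198.1, 55.5]
tcp_rot: [3.141, -0.002, 0.093]
contact_force: [1.0, 0.8, -0.4]
opening: 0.461
grasp_force: 30.6
```

Run:
```python
from h import *
go(461.1,-197.5,45,.093);print(sensors.sense()['contact_force'])
```

```text
turn [ 0.001  -0.0018 -0.0002] shift [-0.0007 -0.0006  0.0105]
[ 0.97615991  0.82707947 -0.42579892]
```

Scaled: 0.01 m / 0.5 = 0.02, 0.009 m / 0.5 = 0.018.

Request:
move_arm(motion=[[0, 0, 0, 0, 0, 0.008, 0.03], [0, 0, 0, 0, 0, 0.014, 0.03], [0, 0, 0, 0, 0, 0.018, 0.03], [0, 0, 0, 0, 0, 0.02, 0.03], [0, 0, 0, 0, 0, 0.02, 0.03], [0, 0, 0, 0, 0, 0.02, 0.03]])

```text
clock: 30.7
eef_pos: [461.0, -197.8, 44.8]
tcp_rot: [-3.142, 0.0, 0.093]
contact_force: [-2.3, 0.7, 7.6]
opening: 0.461
grasp_force: 31.4
```

Scaled: -0.18 m / 0.5 = -0.36, -0.14 m / 0.5 = -0.28.

Request:
move_arm(motion=[[0, 0, 0, 0, 0, 0, 0.046], [0, 0, 0, 0, 0, 0, 0.055], [0, 0, 0, 0, 0, 0, 0.07], [0, 0, 0, 0, 0, 0, 0.07], [0, 0, 0, 0, 0, -0.06, 0.07], [0, 0, 0, 0, 0, -0.16, 0.07], [0, 0, 0, 0, 0, -0.28, 0.085], [0, 0, 0, 0, 0, -0.36, 0.085]])

```text
clock: 31.7
eef_pos: [461.5, -198.0, 227.1]
tcp_rot: [3.14, -0.002, 0.093]
contact_force: [1.1, -0.2, -0.2]
opening: 0.992
grasp_force: 0.0
```

Run:
```python
from h import *
# cup cam (433,-362) rim z80; bias-corrected y ~ -364; robot
go(431.6,-360.5,225,1.664);print(sensors.sense()['contact_force'],sensors.sense()['eef_pos'])
```

```text
turn [ 2.7000e-03 -8.0000e-04 -1.5712e+00] shift [-0.0448  0.1591  0.0022]
[ 1.0826195  -0.21492644 -0.15651521] [ 461.45975136 -197.97944394  227.12806605]
```

Scaled: 0.159 m / 0.5 = 0.318, 0.093 m / 0.5 = 0.186.

Request:
move_arm(motion=[[0, 0, 0, -0.024, 0.086, 0, 0.085], [0, 0, 0, -0.052, 0.186, 0, 0.085], [0, 0, 0, -0.076, 0.274, 0, 0.085], [0, 0, 0, -0.089, 0.318, 0, 0.085], [0, 0, 0, -0.089, 0.318, 0.08, 0.085], [0, 0, 0, -0.089, 0.318, 0.18, 0.085], [0, 0, 0, -0.089, 0.318, 0.21, 0.085], [0, 0, 0, -0.089, 0.318, 0.21, 0.085]])

```text
clock: 32.7
eef_pos: [431.2, -359.6, 119.0]
tcp_rot: [-3.14, 0.001, 0.093]
contact_force: [-0.0, 0.5, 0.4]
opening: 0.992
grasp_force: 0.0
```

Run:
```python
from h import *
p,d=snap("top",9); p2,d2=snap("scene",9)
go(431.6,-360.5,55,.093);print(sensors.sense()['contact_force'],sensors.sense()['eef_pos'])
cv2.imwrite("pics/b9.png",np.hstack([cv2.resize(p[140:300,270:470],None,fx=2,fy=2),cv2.resize(p2[120:280,240:440],None,fx=2,fy=2)])[:,:,::-1])
P=cloud("top",d)[...,:]; z=P[...,2]
m=(z>85)&(z<105)&(abs(P[...,0]-462)<40)&(abs(P[...,1]+200)<40); v,u=np.nonzero(m)
if m.sum()>5: print("pb",topface("top",p,d,(u.mean(),v.mean()),97,'any',14,20))
```

```text
turn [ 0.0013 -0.0014  0.0001] shift [-0.0008 -0.0003  0.0659]
[ 0.92954141 -1.10139486  0.71268047] [ 432.35154392 -360.64824448  120.85406649]
pb [ 463.  -197.5   13.   463.3 -197.5   13.5  358.1  234.    95.3]
```

View pics/b9.png

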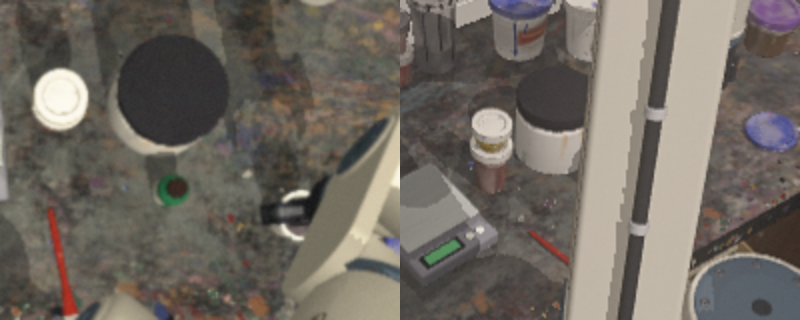

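Pigment bottle stands in front of the jar (left half (172,190)) within ~2 mm of target. The fingers are over the cup (295,215). Descend and grasp.

Request:
move_arm(motion=[[0, 0, 0, 0, 0, 0.04, 0.085], [0, 0, 0, 0, 0, 0.09, 0.085], [0, 0, 0, 0, 0, 0.12, 0.085], [0, 0, 0, 0, 0, 0.13, 0.085], [0, 0, 0, 0, 0, 0.13, 0.085]])

```text
clock: 33.42
eef_pos: [431.7, -360.4, 54.9]
tcp_rot: [3.141, -0.0, 0.093]
contact_force: [-0.1, 1.1, 1.1]
opening: 0.997
grasp_force: 0.0
```

Request:
move_arm(motion=[[0, 0, 0, 0, 0, 0, 0.07], [0, 0, 0, 0, 0, 0, 0.05], [0, 0, 0, 0, 0, 0, 0.05], [0, 0, 0, 0, 0, 0, 0.05], [0, 0, 0, 0, 0, 0, 0.05], [0, 0, 0, 0, 0, 0, 0.05], [0, 0, 0, 0, 0, 0, 0.05]], grip_force=25)

```text
clock: 34.3
eef_pos: [432.0, -360.6, 55.3]
tcp_rot: [3.141, -0.001, 0.093]
contact_force: [0.1, 0.8, 6.9]
opening: 0.71
grasp_force: 26.1
```

Scaled: -0.21 m / 0.5 = -0.42, -0.17 m / 0.5 = -0.34.

Request:
move_arm(motion=[[0, 0, 0, 0, 0, -0.04, 0.05], [0, 0, 0, 0, 0, -0.14, 0.05], [0, 0, 0, 0, 0, -0.24, 0.05], [0, 0, 0, 0, 0, -0.34, 0.05], [0, 0, 0, 0, 0, -0.42, 0.05], [0, 0, 0, 0, 0, -0.42, 0.05], [0, 0, 0, 0, 0, -0.42, 0.05]])

```text
clock: 35.17
eef_pos: [430.7, -359.6, 263.1]
tcp_rot: [-3.14, 0.001, 0.093]
contact_force: [-0.1, -0.6, -3.5]
opening: 0.711
grasp_force: 29.2
```

Run:
```python
from h import *
go(555.6,102.5,265,.093);print(sensors.sense()['contact_force'],sensors.sense()['eef_pos'])
```

```text
turn [-0.0013  0.0013 -0.0002] shift [ 0.1672 -0.4485 -0.0015]
[-0.09710005 -0.55513695 -3.4714321 ] [ 430.68687921 -359.58126516  263.1305364 ]
```

Scaled: -0.4495 m / 0.5 = -0.899, -0.397 m / 0.5 = -0.794.

Request:
move_arm(motion=[[0, 0, 0, 0.03, -0.08, 0, 0.05], [0, 0, 0, 0.074, -0.2, 0, 0.05], [0, 0, 0, 0.1174, -0.318, 0, 0.05], [0, 0, 0, 0.1612, -0.436, 0, 0.05], [0, 0, 0, 0.205, -0.555, 0, 0.05], [0, 0, 0, 0.2492, -0.674, 0, 0.05], [0, 0, 0, 0.2934, -0.794, 0, 0.05], [0, 0, 0, 0.332, -0.899, 0, 0.05]])

```text
clock: 36.17
eef_pos: [554.2, 104.7, 262.1]
tcp_rot: [3.141, 0.003, 0.093]
contact_force: [0.6, -0.8, -2.6]
opening: 0.714
grasp_force: 29.4
```

Scaled: 0.153 m / 0.5 = 0.306, 0.15 m / 0.5 = 0.3.

Request:
move_arm(motion=[[0, 0, 0, 0, 0, 0, 0.05], [0, 0, 0, 0, 0, 0, 0.05], [0, 0, 0, 0, 0, 0.08, 0.05], [0, 0, 0, 0, 0, 0.18, 0.05], [0, 0, 0, 0, 0, 0.26, 0.05], [0, 0, 0, 0, 0, 0.3, 0.05], [0, 0, 0, 0, 0, 0.306, 0.05], [0, 0, 0, 0, 0, 0.306, 0.05]])

```text
clock: 37.17
eef_pos: [555.1, 101.9, 111.7]
tcp_rot: [3.142, -0.0, 0.092]
contact_force: [-0.4, 0.2, -3.0]
opening: 0.713
grasp_force: 29.7
```

Run:
```python
from h import *
go(555.6,102.5,100.5,.093);print(sensors.sense()['contact_force'],sensors.sense()['eef_pos'])
```

```text
turn [ 0.0001 -0.     -0.0014] shift [ 0.0005 -0.0006  0.0112]
[-0.36626604  0.16534962 -2.9644638 ] [555.13343434 101.89752831 111.7044928 ]
```

Scaled: 0.0115 m / 0.5 = 0.023, 0.01 m / 0.5 = 0.02.

Request:
move_arm(motion=[[0, 0, 0, 0, 0, 0.008, 0.05], [0, 0, 0, 0, 0, 0.016, 0.05], [0, 0, 0, 0, 0, 0.02, 0.05], [0, 0, 0, 0, 0, 0.023, 0.05], [0, 0, 0, 0, 0, 0.023, 0.05], [0, 0, 0, 0, 0, 0.023, 0.05]])

```text
clock: 37.92
eef_pos: [555.3, 102.9, 100.3]
tcp_rot: [-3.142, -0.001, 0.093]
contact_force: [-0.8, 0.3, 4.3]
opening: 0.714
grasp_force: 30.0
```

Supported by the pan. Release and move up and away.

Scaled: -0.2 m / 0.5 = -0.4, -0.16 m / 0.5 = -0.32.

Request:
move_arm(motion=[[0, 0, 0, 0, 0, 0, 0.065], [0, 0, 0, 0, 0, 0, 0.075], [0, 0, 0, 0, 0, 0, 0.085], [0, 0, 0, 0, 0, 0, 0.085], [0, 0, 0, 0, 0, -0.08, 0.085], [0, 0, 0, 0, 0, -0.2, 0.085], [0, 0, 0, 0, 0, -0.32, 0.085], [0, 0, 0, 0, 0, -0.4, 0.085]])

```text
clock: 38.92
eef_pos: [555.6, 102.9, 303.1]
tcp_rot: [-3.141, -0.003, 0.093]
contact_force: [0.4, 0.0, -0.6]
opening: 0.995
grasp_force: 0.0
```

Scaled: -0.3 m / 0.5 = -0.6, -0.25 m / 0.5 = -0.5.

Request:
move_arm(motion=[[0, 0, 0, -0.06, -0.1, 0, 0.085], [0, 0, 0, -0.12, -0.2, 0, 0.085], [0, 0, 0, -0.18, -0.3, 0, 0.085], [0, 0, 0, -0.24, -0.4, 0, 0.085], [0, 0, 0, -0.3, -0.5, 0, 0.085], [0, 0, 0, -0.3, -0.6, 0, 0.085], [0, 0, 0, -0.3, -0.6, 0, 0.085]])

```text
clock: 39.8
eef_pos: [377.0, 390.4, 299.8]
tcp_rot: [-3.141, -0.0, 0.096]
contact_force: [0.0, 0.5, 0.3]
opening: 0.992
grasp_force: 0.0
```

Run:
```python
from h import *
p,d=snap("top",10); p2,d2=snap("scene",10)
for k,s,z,c in(("cup",(241,190),125,'w'),("squat",(300,187),148,'w'),("pb",(358,234),97,'any'),("wb",(127,185),150,'w')): print(k,topface("top",p,d,s,z,c,12,30))
cv2.imwrite("pics/b10.png",np.hstack([cv2.resize(p[120:300,100:440],None,fx=1.25,fy=1.25),cv2.resize(p2[120:300,140:400],None,fx=1.25,fy=1.25)])[:,:,::-1])
s=sensors.sense();print(s['eef_pos'],s['contact_force'],abs(s['qvel']).max())
```

```text
cup [554.8  99.3  31.9 554.8  99.6  32.4 241.4 194.4 124.2]
squat [568.7 -46.2  33.6 568.5 -47.3  34.6 300.1 188.3 145.3]
pb [ 462.8 -197.3   13.2  463.  -197.2   13.9  358.   234.1   95.2]
wb [571.8 381.9  21.6 572.5 381.2  22.6 127.3 183.9 148.4]
[377.49828359 387.59746699 299.56609769] [-0.85766573  0.46209058 -0.00303381] 0.027423501377885896
```

View pics/b10.png

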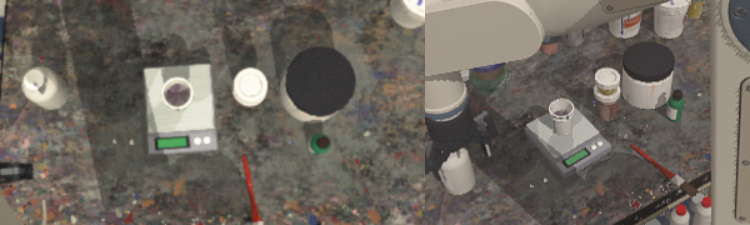

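Everything stands as asked: cup on the pan (177,93), stack between scale and jar (250,88), pigment bottle in front of the jar (320,144), white bottle (44,88) unmoved, gripper clear.

```bash
python3 -c "from rig import order; print(order.sign_off())"
```

```text
the job is handed in; nothing more can be done
None
```

The ink-mixing station is set up as asked and handed in at about 40 s: in the last camera check everything stood upright, the parts were within about 3 mm of their target spots, and the white bottle hadn't moved.

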